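# Unlock the specimen slide and push it under the microscope

### The arm

A 6-joint arm with a two-finger parallel gripper is mounted at the origin on the work surface. World frame = base frame: x ahead of the robot, y to its left, z up, the work surface at z = 0. Lengths are in mm, angles in rad, forces in N, time in s.
With the tool pointing down it reaches from about 425 to 925 mm from the base axis. Payload 12.5 kg.
Tool frame: the origin (TCP) lies on the centre line of the jaws, within the pads' length; the fingertips stand 17 mm ahead of it and the grasp point (between the pads) lies 2 mm behind it; z points along the fingers, y is the line along which they close (so a half turn about z gives the same grasp; the last joint's range is limited). The gripper opens to 85 mm and grips with 20 to 120 N. Pads are 22 mm wide; open, the fingers measure 114 mm over their backs; the gripper's body (76 mm by 85 mm) begins 54 mm behind the grasp point. The pads swing forward as they close: fully open they stand 13 mm farther back than shut.
Start: joints at [1.177, 0.491, 1.559, -0, 1.092, -0.106], TCP at [177.384, 599.315, 248.327] pointing down, gripper open.
Joint ranges: [-3.1, 3.1], [-0.84, 2.19], [0.05, 2.79], [-1.13, 4.28], [0.06, 2.93], [-2.69, 2.69]. Speed limits (rad/s): [2.22, 2.22, 2.79, 3.14, 3.14, 3.14].

### API

Orientations are given as a rotation vector (axis times angle).
In Python, from workcell import ctrl gives the robot as it stands.
- The arm moves only by the shell command python3 -m handwheel 'ROWS' [FORCE]. ROWS is a JSON object of lists of equal length, an entry for each row: "delta_pos": the shift along the tool's x, y, z in cm, a list of three; "roll": the turn about the tool's z in degrees; "claw": the finger opening in cm, from 0 to 8.54. In form: {"delta_pos": [[x, y, z], ...], "roll": [roll, ...], "claw": [claw, ...]}. A call has 1 to 12 rows; each row shifts and turns the commanded pose from where the row before left it, along the tool's axes as they then stand; what a row does not reach is not made up. A row lasts 1/8 s, in which the tool goes at most 62.5 mm and 10.7 degrees, less where a joint would pass 70% of its speed; a pose out of reach is approached as far as the arm can. A call is refused whole if a number of a shift passes 6.25 or a number of a turn 10.7, either way. A call with a gripper value outside its range is refused whole. The fingers move at their own pace and stop on an object; FORCE is the grip in N (left out, the last holds). Time passes only in rows, so rows that do not move let the fingers close. It gives the time, the measured TCP pose, the force, the opening and the grip force at its end, in the units of the state.
- ctrl.sense(): the state, without advancing time (a new reading comes with each control period).
- ctrl.camera(name): name is "scene" or "top" or "wrist"; returns the picture (384x512x3 uint8, red, green, blue); there is no depth.
- ctrl.camera_model(name): a dict with "vfov" (degrees; the focal length in pixels is half the picture's height over the tangent of half this angle, whatever the lens; pixels are square), "cx", "cy" (the principal point, pixels), "k1" (the pictures are not rectified: a ray, as slopes to the right and down, at radius r is drawn at 1 + k1 r^2 times it, then the intrinsics apply), "eye" and "attitude" of the camera in the world. Camera axes: x right, y down, z forward; pixel columns grow to the right and rows downward; lengths in mm; the calibration is good to about 2 mm. A picture is of the moment at which its call begins: read the wrist's pose just before it. camera_model takes no time and is no camera call; for the wrist camera it gives the pose at the moment of the call.
- ctrl.sign_off(): hands the job in; it is judged then, once.
The state is a dict: "time_s": time; "q": joint angles; "qd": joint speeds; "joint_efforts": joint torques, N m; "tcp_pos": TCP position; "eef_rot": TCP orientation; "force": force on the tool from outside, world axes, zero at the start; "ft_torque": the same for the moment, N m; "width": finger opening in mm; "grasp_force": force on a finger pad.
Only numpy, scipy, OpenCV 4.12 (cv2) and the standard library are available. Lean on these libraries where they do the work, as an engineer would, in place of code of your own. Each camera call takes 0.05 s, during which the arm holds its last target. There are 200 camera calls.

### The job

The blue-fronted specimen slide of the inspection microscope is blocked by a brass eccentric cam. Before you move the slide, push the cam's orange lever post round with a fingertip until the lever meets its stop and the cam's low side faces the slide; then push the blue plate until the slide is fully home under the microscope tube, and draw back clear of everything. Nothing needs picking up: lift nothing, let the specimen ride in its nest and leave the other things where they stand.

Things in the scene. Friction and masses are not known exactly. Their poses are not given: they have to be found in the camera images.
- stage: grey plate 300 x 310 x 16 mm fixed on the table. Origin on the table; plate spans x -135..165, y -145..165 mm in its frame: +x the slide's forward direction (away from the robot), +y left, z up. Microscope stand on it: column 24 mm thick at (135, -112), 326 mm tall, and slim upright white tube at (37, -45) whose lower end (48 mm ring) is 172 mm above the table.
- slide (a joint): slide's travel along stage +x, m: 0 as found (fully back), 0.037 = fully home at its end stop. Friction 3 N, no spring. A steel nose bar reaching out to the slide's left (top 32 mm above the table) meets the cam, which stops the slide short unless its low side faces the nose; at cam joint 0 the nose, when home, clears the cam by 1 mm.
- push_plate (a point): middle of the top edge of the rear (robot-side) face of the slide's upright blue push plate: 70 mm wide (stage y), 10 mm thick, top 85 mm and slide deck 30 mm above the table. Push this face along stage +x. Moves with the slide; at the start at (-125, -45, 85) mm in the stage frame.
- nest (a point): centre of the floor of the specimen's square nest on the slide (60 mm inside, walls 8 mm high, floor 30 mm above the table).
- cam (a joint): brass eccentric cam on an upright axis, rad, growing anticlockwise from above: 0 = low side (green dot) faces the nose, lever along stage +x at its stop (end of travel). Starts at 1.4 to 2.3: turn it clockwise from above. Disc 72 mm diameter, 18 mm off-centre; the lever points to its high side (red dot). Friction 0.3 N m (5 N at the post), no spring.
- cam_axis (a point): the cam's axis, a point 42 mm above the table (the top of its lever bar), at (0, 85) mm in the stage frame. Nothing of the cam but the post is higher.
- lever_post (a point): centre of the top of the upright orange post on the cam's lever: 16 mm diameter, standing from 42 to 91 mm above the table, 62 mm from the cam's axis, at angle (joint cam) from stage +x. Push it round from behind, near or above mid height.
- specimen: brown stone glued on a white puck (56 mm diameter, 10 mm thick; 32 mm high overall), loose in the slide's nest; origin at the centre of the puck's underside. Must stay there.
- vial: small sample jar with black cap, 24 mm diameter, 50 mm tall, standing on the far left corner of the stage plate; origin at the centre of its underside. Bystander
- pebble: small tan stone, 32 mm wide, 22 mm high, lying on the near left corner of the stage plate; origin under its centre. Bystander
- beaker: white beaker, 84 mm diameter, 100 mm tall, on the table left of the stage; origin under its centre. Bystander
- small_beaker: clear beaker, 64 mm diameter, 70 mm tall, on the table left of the stage; origin under its centre. Bystander
- rock: brown stone 66 mm wide, 45 mm high, on the table right of the stage; origin under its centre. Bystander
- wash_bottle: white bottle with blue cap, 60 mm diameter, 150 mm tall, on the table right of the stage; origin under its centre. Bystander
- brush: brush 160 mm long lying on the table just in front of (robot side of) the stage, under 30 mm high; origin near its middle. Bystander

How it is judged:
By the outcome, as a careful person would: the job done as asked, in the order asked, and still so for the second after the job is handed in, with the robot touching nothing.
It also fails if it takes over 54 s, if anything falls off the work surface, if the arm or the gripper's body presses on something with over 40 N, if the wrist force passes 120 N, or if a joint passes its speed limit or range.

## Working session

There is one attempt and no reset: what is moved stays moved. The work goes in short steps, Python scripts to look and compute and a shell command to move; the robot and the scene stay as the last step left them, time stands still between calls to the robot, and variables do not carry over. Pictures are saved under pics/ and viewed, at most 10 in all, crops included, and the job is handed in when it is done.

```bash
mkdir -p pics; ls; python3 - <<'E'
from workcell import ctrl
import cv2, numpy as np
s=ctrl.sense(); print({k:np.round(v,3).tolist() for k,v in s.items()})
ims=[]
for n in ("top","scene"):
    im=ctrl.camera(n); cv2.imwrite(f"pics/{n}0.png",im[:,:,::-1]); print(n,ctrl.camera_model(n))
E
```

```text
pics
{'time_s': 0.0, 'q': [1.177, 0.492, 1.559, 0.0, 1.092, -0.106], 'qd': [0.0, 0.0, 0.001, 0.001, -0.0, -0.001], 'joint_efforts': [-0.005, -61.844, -26.16, -0.0, 0.004, -0.0], 'tcp_pos': [177.282, 599.108, 247.701], 'eef_rot': [-0.45, -3.109, 0.002], 'force': [-0.345, -0.075, -0.219], 'ft_torque': [-0.02, -0.012, -0.026], 'grasp_force': 0.0, 'width': 85.244}
top {'vfov': 42.7766416600041, 'cx': 254.08325526248925, 'cy': 187.6038446465135, 'k1': 0.031132910589290623, 'eye': array([ 440.08346881,   28.17011827, 1212.16325142]), 'attitude': array([-2.18560938,  2.12485217, -0.10728719])}
scene {'vfov': 56.26766500669446, 'cx': 258.43801062042496, 'cy': 192.55766797128854, 'k1': -0.07512729758473127, 'eye': array([1130.2217446 ,   80.90295289,  656.31324689]), 'attitude': array([-1.70814114, -1.82000971,  0.74769309])}
```

View pics/top0.png

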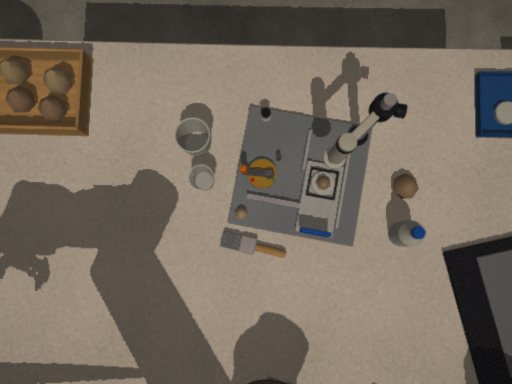

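View pics/scene0.png

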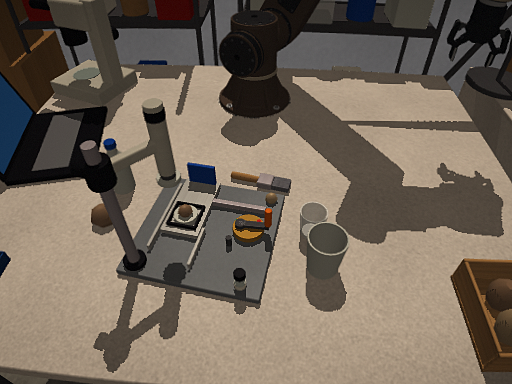

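The top view shows the stage yawed about -10°, with the blue plate near (315,232), the orange post near (244,169) and the cam disc near (262,173). The lever points stage-left, so the cam is at roughly 1.6 to 1.8 rad. The scene view shows the same, with the post at (268,217) and the plate at (202,173).

```bash
cat > h.py <<'E'
import cv2, numpy as np
from scipy.spatial.transform import Rotation as R
from workcell import ctrl
def ray(m,px):
    f=192/np.tan(np.radians(m['vfov'])/2)
    d=np.array([(px[0]-m['cx'])/f,(px[1]-m['cy'])/f]); u=d.copy()
    for _ in range(20): u=d/(1+m['k1']*(u@u))
    return m['eye'],R.from_rotvec(m['attitude']).as_matrix()@np.r_[u,1]
def onz(m,px,z):
    e,d=ray(m,px); return e+d*(z-e[2])/d[2]
def proj(m,p):
    f=192/np.tan(np.radians(m['vfov'])/2)
    c=R.from_rotvec(m['attitude']).as_matrix().T@(np.asarray(p,float)-m['eye']); u=c[:2]/c[2]
    u=u*(1+m['k1']*(u@u)); return u*f+[m['cx'],m['cy']]
def tri(m1,p1,m2,p2):
    e1,d1=ray(m1,p1);e2,d2=ray(m2,p2)
    t=np.linalg.lstsq(np.c_[d1,-d2],e2-e1,rcond=None)[0]
    a,b=e1+d1*t[0],e2+d2*t[1]; return (a+b)/2,np.linalg.norm(a-b)
def blobs(im,lo,hi,amin=8):
    hsv=cv2.cvtColor(im,cv2.COLOR_RGB2HSV); k=cv2.inRange(hsv,np.array(lo),np.array(hi))
    n,l,s,c=cv2.connectedComponentsWithStats(k)
    return [(s[i],c[i],l==i) for i in range(1,n) if s[i][4]>=amin]
E
python3 - <<'E'
from h import *
np.set_printoptions(precision=1,suppress=True)
T=cv2.imread('pics/top0.png')[:,:,::-1].copy(); S=cv2.imread('pics/scene0.png')[:,:,::-1].copy()
mt,ms=ctrl.camera_model('top'),ctrl.camera_model('scene')
for n,im in(('T',T),('S',S)):
    for c,lo,hi in(('blue',(105,150,60),(125,255,255)),('orange',(4,180,120),(14,255,255)),('yellow',(15,150,90),(28,255,255))):
        for s,ce,k in blobs(im,lo,hi): 
            print(n,c,s,ce, cv2.minAreaRect(np.argwhere(k)[:,::-1].astype(np.float32)))
# stage: grey plate rim, low saturation & bluish vs table
hsv=cv2.cvtColor(T,cv2.COLOR_RGB2HSV)
for p in((270,130),(245,200),(360,160),(225,215),(385,150),(300,100)): print(p,hsv[p[1],p[0]],T[p[1],p[0]])
cv2.imwrite('pics/tz.png',cv2.resize(T[90:270,210:390],None,fx=3.3,fy=3.3,interpolation=cv2.INTER_CUBIC)[:,:,::-1])
E
```

```text
T blue [ 480   72   32   65 1513] [493.6  99.3] ((495.5, 104.0), (64.0, 31.0), 90.0)
T blue [412 227  13  11 116] [418.1 232.2] ((418.0, 232.0), (10.0, 12.0), 90.0)
T blue [301 228  30   9 129] [315.1 231.9] ((315.4207763671875, 231.92263793945312), (29.79331398010254, 4.361495494842529), 10.619654655456543)
T orange [241 165   6   8  38] [243.3 168.4] ((243.5, 168.5), (7.0, 5.0), 90.0)
T orange [250 178   5   4  15] [252.1 179.4] ((252.0, 179.5), (3.0, 4.0), 90.0)
T yellow [250 159  27  20 180] [263.6 164.5] ((265.0000305175781, 166.00001525878906), (27.72724151611328, 13.416407585144043), 26.56505012512207)
T yellow [248 175  26  13 197] [260.7 181.2] ((260.1980285644531, 181.51979064941406), (25.373449325561523, 11.144415855407715), 5.710593223571777)
S blue [   0   75   33   99 1733] [ 10.5 121.9] ((16.0, 124.0), (32.0, 98.0), 0.0)
S blue [104 139  11   7  57] [108.7 141.5] ((109.0, 142.0), (6.0, 10.0), 90.0)
S blue [188 163  26   6  61] [200.7 165.4] ((200.52000427246094, 165.36000061035156), (25.45584487915039, 2.262742042541504), 8.13010311126709)
S orange [265 208   7   5  28
[... 990 characters left out ...]
1  12] [472.8 337.6] ((472.90826416015625, 338.0275573730469), (10.727654457092285, 1.1493916511535645), 73.3007583618164)
S yellow [476 347   3   8  10] [477.  350.5] ((477.00006103515625, 350.5), (7.273237705230713, 0.9486832022666931), 71.56504821777344)
S yellow [499 353  13   4  41] [505.1 354.4] ((505.0, 354.5), (3.0, 12.0), 90.0)
S yellow [481 362   3   6   8] [481.8 364.8] ((481.7000427246094, 364.6000061035156), (5.375871658325195, 0.9486832022666931), 71.56504821777344)
(270, 130) [ 6 14 94] [94 90 89]
(245, 200) [15 10 98] [98 96 94]
(360, 160) [20  8 92] [92 91 89]
(225, 215) [ 16  49 165] [165 150 133]
(385, 150) [ 15  51 156] [156 141 125]
(300, 100) [ 16  53 158] [158 143 125]
```

View pics/tz.png

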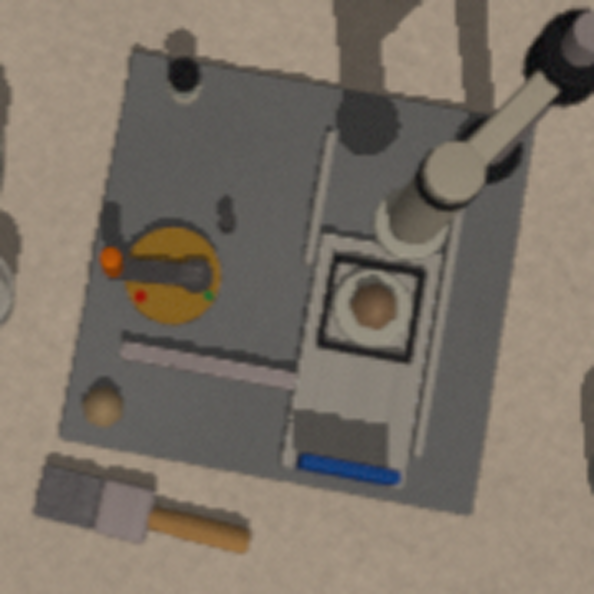

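The crop shows the stage corners at NL (62,437), FL (134,47) and NR (472,515). It also shows the cam axis at about (197,274) under the lever, the post top at (112,258), the nose bar below the cam, and the blue plate from (300,462) to (398,477).

```bash
python3 - <<'E'
from h import *
np.set_printoptions(precision=1,suppress=True)
mt,ms=ctrl.camera_model('top'),ctrl.camera_model('scene')
cp=lambda x,y:((x+.5)/3.3+209.5,(y+.5)/3.3+89.5)
C={k:onz(mt,cp(*v),16) for k,v in dict(NL=(62,437),FL=(134,47),NR=(472,515)).items()}
print(C, np.linalg.norm(C['NL']-C['FL']),np.linalg.norm(C['NL']-C['NR']))
st=np.array([[-135,165],[165,165],[-135,-145]])
W=np.array([C[k][:2] for k in('NL','FL','NR')])
# add push plate top (centre of top at x=-120), cam axis
P=onz(mt,(315.1,231.9),85); A=onz(mt,cp(197,274),42); L=onz(mt,(243.3,168.2),91)
print('plate',P,'axis',A,'post',L,'tri post',tri(mt,(243.3,168.0),ms,(267.9,208.6)),'tri plate',tri(mt,(315.1,231.5),ms,(200.7,164.5)))
print('post-axis',np.linalg.norm((L-A)[:2]))
st=np.vstack([st,[-120,-45],[0,85]]); W=np.vstack([W,P[:2],A[:2]])
a=st-st.mean(0);b=W-W.mean(0)
th=np.arctan2((a[:,0]*b[:,1]-a[:,1]*b[:,0]).sum(),(a*b).sum())
Rm=np.array([[np.cos(th),-np.sin(th)],[np.sin(th),np.cos(th)]]); o=W.mean(0)-Rm@st.mean(0)
print('yaw deg',np.degrees(th),'origin',o,'res',W-(st@Rm.T+o))
v=Rm.T@(L[:2]-o); print('post in stage',v,'ang',np.arctan2(v[1]-85,v[0]), np.hypot(v[0],v[1]-85))
vi=onz(mt,cp(184,72),50); pb=onz(mt,cp(102,405),25); sb=onz(mt,(203,173),70);bk=onz(mt,(194,130),100)
for n,p in(('vial',vi),('pebble',pb),('sb',sb),('bk',bk)): print(n,p,Rm.T@(p[:2]-o))
np.savez('stage.npz',o=o,th=th)
s=ctrl.sense(); M=R.from_rotvec(s['eef_rot']).as_matrix(); print(s['tcp_pos'],M)
E
```

```text
{'NL': array([491. , 108.1,  16. ]), 'FL': array([787.9,  63.8,  16. ]), 'NR': array([ 442.7, -193.8,   16. ])} 300.1720462539162 305.80664996843944
plate [471.3 -95.4  85. ] axis [611.5  11.9  42. ] post [613.1  73.1  91. ] tri post (array([613.4,  73.3,  92.5]), np.float64(0.5831202818260909)) tri plate (array([472.3, -95.8,  85.6]), np.float64(0.9858564369563846))
post-axis 61.18964062439375
yaw deg -9.15986752769646 origin [598.1 -72.7] res [[-0.1 -3.6]
 [ 0.6 -0.2]
 [ 0.9  0.5]
 [-1.2  2.6]
 [-0.2  0.7]]
post in stage [ -8.4 146.3] ang 1.7067780287958378 61.86439465640611
vial [760.1  25.4  50. ] [144.2 122.6]
pebble [514.9  79.   25. ] [-106.3  136.5]
sb [602.4 168.5  70. ] [-34.2 238.8]
bk [698.1 189.7 100. ] [ 56.9 275. ]
[177.3 599.1 247.8] [[-1.   0.3 -0. ]
 [ 0.3  1.  -0. ]
 [ 0.  -0.  -1. ]]
```

```bash
cat > go.py <<'E'
# print the shift (cm, tool axes) and roll from now to a stage pose x y z, tool x axis at stage angle a (deg)
import sys; from h import *
d=np.load('stage.npz'); o,th=d['o'],float(d['th'])
def sp():
    s=ctrl.sense(); c,n=np.cos(th),np.sin(th); M=R.from_rotvec(s['eef_rot']).as_matrix()
    xy=np.array([[c,n],[-n,c]])@(s['tcp_pos'][:2]-o); return s,M,xy,np.degrees(np.arctan2(M[1,0],M[0,0])-th)%360
def to(x,y,z,a):
    s,M,xy,an=sp(); c,n=np.cos(th),np.sin(th)
    w=np.r_[np.array([[c,-n],[n,c]])@[x,y]+o,z]; dw=w-s['tcp_pos']
    print('stage now',xy.round(1),s['tcp_pos'].round(1),'ang',an.round(1),'F',s['force'].round(1),'t',s['time_s'])
    roll=-((a-an+180)%360-180); M2=M@R.from_rotvec([0,0,np.radians(roll)]).as_matrix()
    print('roll first',roll.round(1),'then cm',(M2.T@dw/10).round(2),'| without roll',(M.T@dw/10).round(2),'world target',w.round(1),np.hypot(*w[:2]).round(0))
if __name__=='__main__': to(*map(float,sys.argv[1:]))
E
python3 go.py -42 142 72 187.8
```

```text
stage now [-522.4  596.3] [177.3 599.1 247.8] ang 172.7 F [-0.2  0.   0.1] t 0.1
roll first -15.1 then cm [-41.44 -51.51  17.61] | without roll [-53.45 -38.91  17.61] world target [579.3  74.2  72. ] 584.0
```

```bash
python3 -m handwheel '{"delta_pos":[[0,0,0],[0,0,0],[-3.2,-4,0],[-3.2,-4,0],[-3.2,-4,0],[-3.2,-4,0],[-3.2,-4,0],[-3.2,-4,0],[-3.2,-4,0],[-3.2,-4,0],[-3.2,-4,0],[-3.2,-4,0]],"roll":[-7.5,-7.6,0,0,0,0,0,0,0,0,0,0],"claw":[0,0,0,0,0,0,0,0,0,0,0,0]}' 40; python3 go.py -42 142 72 187.8
```

```text
time_s: 1.6
tcp_pos: [488.4, 190.2, 248.2]
eef_rot: [-0.038, -3.141, -0.0]
force: [-0.0, 0.4, 0.1]
width: 0.1
grasp_force: 0.0
stage now [-150.2  242. ] [488.4 190.2 248.2] ang 187.8 F [-0.   0.4  0.1] t 1.6
roll first -0.0 then cm [ -9.37 -11.38  17.62] | without roll [ -9.37 -11.37  17.62] world target [579.3  74.2  72. ] 584.0
```

```bash
python3 -m handwheel '{"delta_pos":[[-3.1,-3.8,0],[-3.1,-3.8,0],[-3.17,-3.8,0],[0,0,3],[0,0,3],[0,0,3],[0,0,3],[0,0,3],[0,0,2.6],[0,0,0]],"roll":[0,0,0,0,0,0,0,0,0,0],"claw":[0,0,0,0,0,0,0,0,0,0]}'; python3 go.py -42 142 72 187.8; python3 - <<'E'
from h import *
a=ctrl.camera('top'); b=ctrl.camera('scene')
A=cv2.resize(a[120:220,200:330],(520,400)); B=cv2.resize(b[130:250,180:336],(520,400))
cv2.imwrite('pics/pre.png',np.hstack([A[:,:400],B[:,120:]])[:,:,::-1])
E
```

```text
time_s: 2.85
tcp_pos: [577.6, 75.4, 70.6]
eef_rot: [-0.038, -3.138, 0.0]
force: [-0.8, -1.0, 0.1]
width: 0.0
grasp_force: 0.0
stage now [-43.9 143. ] [577.6  75.4  70.6] ang 187.8 F [-0.8 -1.   0.1] t 2.85
roll first -0.0 then cm [-0.17 -0.12 -0.14] | without roll [-0.17 -0.12 -0.14] world target [579.3  74.2  72. ] 584.0
```

View pics/pre.png

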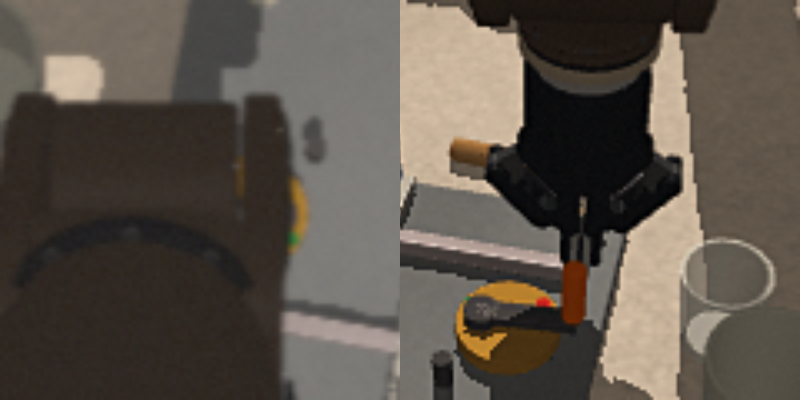

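The closed fingertips stand right behind the post: the post is at (575,290) in the right half, with the tips just behind it at (580,240). I'll make contact and swing most of the arc.

```bash
python3 -m handwheel '{"delta_pos":[[-0.9,-0.1,-0.15],[-0.8,0,0],[-0.9,0.21,0],[-0.9,0.21,0],[-0.9,0.21,0],[-0.9,0.21,0],[-0.9,0.21,0],[-0.9,0.21,0],[0,0,0]],"roll":[0,0,8.15,8.15,8.15,8.15,8.15,8.15,0],"claw":[0,0,0,0,0,0,0,0,0]}'; python3 go.py 43.8 128.8 72 138.9; python3 - <<'E'
from h import *
a=ctrl.camera('top'); b=ctrl.camera('scene'); mt,ms=ctrl.camera_model('top'),ctrl.camera_model('scene')
d=np.load('stage.npz'); c,n=np.cos(d['th']),np.sin(d['th'])
for m,im in((mt,a),(ms,b)):
    for s,ce,k in blobs(im,(4,180,120),(14,255,255)):
        q=onz(m,(ce[0],s[1]+2 if m is ms else ce[1]),91); v=np.array([[c,n],[-n,c]])@(q[:2]-d['o'])-[0,85]; print(s,v.round(1),np.hypot(*v).round(1),np.degrees(np.arctan2(v[1],v[0])).round(1))
E
```

```text
time_s: 4.08
tcp_pos: [649.3, 65.8, 74.1]
eef_rot: [1.334, 2.844, 0.001]
force: [-0.1, -0.7, 0.4]
width: 0.0
grasp_force: 0.0
stage now [ 28.4 144.8] [649.3  65.8  74.1] ang 138.9 F [-0.1 -0.7  0.4] t 4.075
roll first -0.0 then cm [-2.21 -0.2   0.21] | without roll [-2.21 -0.2   0.21] world target [661.9  47.5  72. ] 664.0
```

```bash
python3 - <<'E'
from h import *
a=ctrl.camera('wrist'); b=ctrl.camera('scene')
B=cv2.resize(b[150:300,180:330],(400,400))
cv2.imwrite('pics/mid.png',np.hstack([cv2.resize(a,(400,300),interpolation=cv2.INTER_AREA),B[:300]])[:,:,::-1])
E
```

```text
(no output)
```

View pics/mid.png

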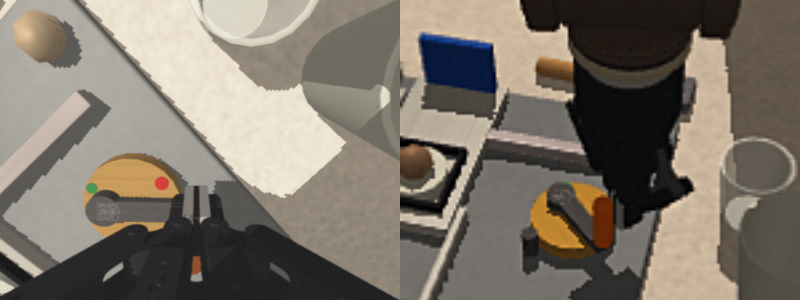

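The scene half shows the lever swung to about 45° with the post at (603,222) held against the fingertips, so it's turning as planned. I'll carry on.

```bash
python3 -m handwheel '{"delta_pos":[[-0.9,0.21,0.1],[-0.9,0.21,0.1],[-0.9,0.21,0],[-0.9,0.21,0],[-0.9,0.21,0],[0,0,0]],"roll":[8.15,8.15,8.15,8.15,8.15,0],"claw":[0,0,0,0,0,0]}'; python3 go.py 62 104 72 90
```

```text
time_s: 5.03
tcp_pos: [675.8, 29.5, 72.0]
eef_rot: [2.239, 2.203, 0.001]
force: [-0.3, 0.8, -0.9]
width: 0.2
grasp_force: 0.0
stage now [ 60.4 113.2] [675.8  29.5  72. ] ang 98.2 F [-0.3  0.8 -0.9] t 5.025
roll first 8.2 then cm [-0.92  0.16  0.  ] | without roll [-0.94  0.03  0.  ] world target [675.9  20.1  72. ] 676.0
```

```bash
python3 -m handwheel '{"delta_pos":[[-0.5,0.1,0],[-0.4,0.1,0],[0,0,0]],"roll":[4.1,4.1,0],"claw":[0,0,0]}'; python3 -m handwheel '{"delta_pos":[[-0.2,0,0],[-0.1,0,0]],"roll":[0,0],"claw":[0,0]}';python3 go.py 62 104 72 90
```

```text
time_s: 5.4
tcp_pos: [677.6, 20.9, 72.0]
eef_rot: [2.388, 2.04, 0.002]
force: [2.1, 3.2, -0.1]
width: -0.1
grasp_force: 1.5
time_s: 5.65
tcp_pos: [677.4, 18.8, 72.1]
eef_rot: [2.389, 2.04, 0.004]
force: [6.2, 12.7, -1.1]
width: -0.4
grasp_force: 6.7
stage now [ 63.7 102.9] [677.4  18.8  72.1] ang 90.1 F [ 6.2 12.7 -1.1] t 5.65
roll first 0.1 then cm [ 0.11 -0.17  0.01] | without roll [ 0.11 -0.17  0.01] world target [675.9  20.1  72. ] 676.0
```

```bash
python3 -m handwheel '{"delta_pos":[[-0.15,0,0],[-0.1,0,0],[0,0,0]],"roll":[0,0,0],"claw":[0,0,0]}';python3 go.py 62 104 72 90
```

```text
time_s: 6.02
tcp_pos: [677.3, 18.4, 72.1]
eef_rot: [-2.388, -2.04, -0.007]
force: [8.2, 21.9, -0.9]
width: 0.1
grasp_force: 11.6
stage now [ 63.7 102.6] [677.3  18.4  72.1] ang 90.2 F [ 8.2 21.9 -0.9] t 6.025
roll first 0.2 then cm [ 0.14 -0.17  0.01] | without roll [ 0.15 -0.17  0.01] world target [675.9  20.1  72. ] 676.0
```

```bash
python3 -m handwheel '{"delta_pos":[[1,0,0],[2,0,0],[0,0,-3],[0,0,-5],[0,0,-5],[0,6,-1],[0,6,0],[0,6,0],[0,6,0],[0,0,0]],"roll":[0,0,0,0,0,0,0,0,0,0],"claw":[0,0,0,0,0,0,0,0,0,0]}'; python3 go.py -165 -45 65 180
```

```text
time_s: 7.28
tcp_pos: [909.9, 7.9, 207.6]
eef_rot: [-2.391, -2.035, 0.003]
force: [-0.7, -0.5, -0.7]
width: 0.2
grasp_force: 0.0
stage now [295.  129.2] [909.9   7.9 207.6] ang 90.0 F [-0.7 -0.5 -0.7] t 7.275
roll first -90.0 then cm [ 45.96 -17.41  14.38] | without roll [-17.44 -45.95  14.38] world target [428.1 -90.8  65. ] 438.0
```

The tool's y axis now points along stage +x, so that went forward, harmlessly, at height. I'll come back along the same line.

```bash
python3 -m handwheel '{"delta_pos":[[0,-6,0],[0,-6,0],[0,-6,0],[0,-6,0],[0,-6,0],[0,-6,0],[0,-6,0],[0,-4,0],[0,0,0],[0,0,0],[0,0,0],[0,0,0]],"roll":[0,0,0,0,0,0,0,0,-10,-10,-10,-10],"claw":[0,0,0,0,0,0,0,0,0,0,0,0]}'; python3 -m handwheel '{"delta_pos":[[0,0,0],[0,0,0],[0,0,0],[0,0,0],[0,0,0],[0,0,0]],"roll":[-10,-10,-10,-10,-10,0],"claw":[0,0,0,0,0,0]}'; python3 go.py -165 -45 65 180; python3 - <<'E'
from h import *
a=ctrl.camera('top'); b=ctrl.camera('scene'); mt,ms=ctrl.camera_model('top'),ctrl.camera_model('scene')
d=np.load('stage.npz'); c,n=np.cos(d['th']),np.sin(d['th'])
for m,im in((mt,a),(ms,b)):
    for s,ce,k in blobs(im,(4,180,120),(14,255,255)):
        q=onz(m,(ce[0],s[1]+1.5 if m is ms else ce[1]),91); v=np.array([[c,n],[-n,c]])@(q[:2]-d['o'])-[0,85]; print(s,v.round(1),np.hypot(*v).round(1),np.degrees(np.arctan2(v[1],v[0])).round(1))
A=cv2.resize(a[90:260,200:370],(400,400)); B=cv2.resize(b[130:300,150:320],(400,400))
cv2.imwrite('pics/cam0.png',np.hstack([A,B])[:,:,::-1])
E
```

```text
time_s: 8.78
tcp_pos: [461.9, 80.9, 212.8]
eef_rot: [1.542, 2.737, 0.0]
force: [0.4, 0.8, 0.5]
width: -0.2
grasp_force: 0.0
time_s: 9.52
tcp_pos: [462.3, 80.8, 212.7]
eef_rot: [0.253, 3.131, -0.0]
force: [0.1, 0.2, 0.5]
width: 0.1
grasp_force: 0.0
stage now [-158.5  129.9] [462.3  80.8 212.7] ang 179.9 F [0.1 0.2 0.5] t 9.525
roll first -0.1 then cm [  0.65 -17.49  14.77] | without roll [  0.63 -17.49  14.77] world target [428.1 -90.8  65. ] 438.0
[272 142   6   9  47] [56.9  0.6] 56.9 0.6
[263 154   5   5  17] [28.7 17.6] 33.7 31.6
[228 227   8   6  33] [60.5  0.5] 60.5 0.5
```

View pics/cam0.png

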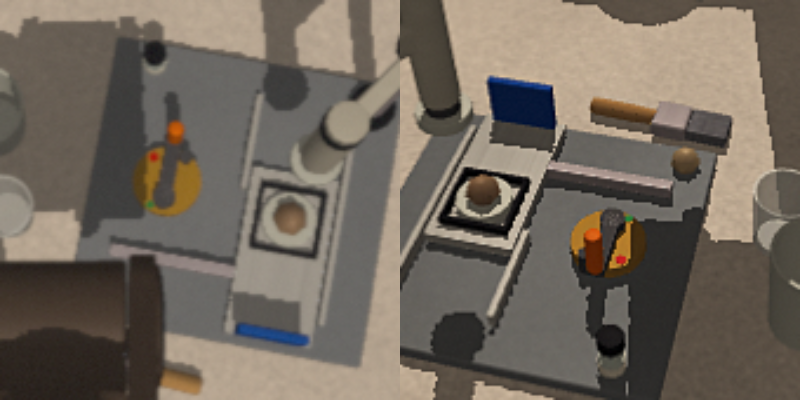

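The cam is at about 0.5°, with the lever along stage +x against its stop peg, the post at (175,132) in the left half and the green dot towards the nose. The slide hasn't moved, and the specimen and bystanders are in place. Next is the push plate.

```bash
python3 -m handwheel '{"delta_pos":[[0.3,-6,0],[0,-6,0],[0,-5.3,0],[0,0,0],[0,0,4],[0,0,4],[0,0,4],[0,0,2],[0,0,0]],"roll":[0,0,0,0,0,0,0,0,0],"claw":[0,0,0,0,0,0,0,0,0]}'; python3 go.py -136 -43 72 180
```

```text
time_s: 10.75
tcp_pos: [432.5, -88.7, 71.5]
eef_rot: [-0.254, -3.128, -0.001]
force: [-0.1, 0.4, -0.7]
width: 0.2
grasp_force: 0.0
stage now [-161.   -42.2] [432.5 -88.7  71.5] ang 179.9 F [-0.1  0.4 -0.7] t 10.75
roll first -0.1 then cm [-2.5  -0.08 -0.06] | without roll [-2.5  -0.07 -0.06] world target [457.  -93.5  72. ] 466.0
```

```bash
python3 -m handwheel '{"delta_pos":[[-1,0,0],[-0.8,0,0],[-0.4,0,0],[-0.4,0,0],[-0.4,0,0],[-0.4,0,0],[-0.4,0,0],[-0.4,0,0],[-0.4,0,0],[-0.4,0,0],[-0.4,0,0],[0,0,0]],"roll":[0,0,0,0,0,0,0,0,0,0,0,0],"claw":[0,0,0,0,0,0,0,0,0,0,0,0]}'; python3 -m handwheel '{"delta_pos":[[-0.2,0,0],[-0.2,0,0],[0,0,0]],"roll":[0,0,0],"claw":[0,0,0]}'; python3 go.py -99 -43 72 180
```

```text
time_s: 12.25
tcp_pos: [487.1, -98.8, 72.4]
eef_rot: [0.253, 3.13, -0.0]
force: [-0.1, 0.8, -0.6]
width: -0.2
grasp_force: 0.0
time_s: 12.62
tcp_pos: [490.6, -99.3, 72.4]
eef_rot: [0.253, 3.131, -0.0]
force: [-2.1, -0.9, -0.3]
width: 0.1
grasp_force: 0.7
stage now [-102.   -43.4] [490.6 -99.3  72.4] ang 179.9 F [-2.1 -0.9 -0.3] t 12.625
roll first -0.1 then cm [-0.3   0.04  0.04] | without roll [-0.3   0.04  0.04] world target [493.6 -99.4  72. ] 503.0
```

```bash
for i in 1 ; do python3 -m handwheel '{"delta_pos":[[-0.15,0,0],[-0.15,0,0],[0,0,0]],"roll":[0,0,0],"claw":[0,0,0]}'; done; python3 -m handwheel '{"delta_pos":[[-0.15,0,0],[-0.15,0,0],[0,0,0]],"roll":[0,0,0],"claw":[0,0,0]}'; python3 go.py -99 -43 72 180
```

```text
time_s: 13.0
tcp_pos: [492.9, -99.6, 72.3]
eef_rot: [-0.253, -3.13, -0.0]
force: [-5.4, -1.5, 2.5]
width: 0.1
grasp_force: 2.5
time_s: 13.38
tcp_pos: [493.0, -99.5, 72.1]
eef_rot: [-0.252, -3.124, -0.002]
force: [-19.8, -1.5, 11.7]
width: 0.3
grasp_force: 9.7
stage now [-99.5 -43.2] [493.  -99.5  72.1] ang 179.9 F [-19.8  -1.5  11.7] t 13.375
roll first -0.1 then cm [-0.05  0.02  0.01] | without roll [-0.05  0.02  0.01] world target [493.6 -99.4  72. ] 503.0
```

It stopped hard at the expected home position. I'll press slightly once more, draw back and check.

```bash
python3 -m handwheel '{"delta_pos":[[-0.15,0,0],[0,0,0]],"roll":[0,0],"claw":[0,0]}'; python3 -m handwheel '{"delta_pos":[[1.5,0,0],[2,0,0],[2.5,0,0],[0,0,-4],[0,0,-5],[0,0,-5],[0,-5,0],[0,-5,0],[0,-5,0],[0,-5,0],[0,0,0],[0,0,0]],"roll":[0,0,0,0,0,0,0,0,0,0,0,0],"claw":[0,0,0,0,0,0,0,0,0,0,0,0]}'; python3 - <<'E'
from h import *
a=ctrl.camera('top'); b=ctrl.camera('scene'); mt,ms=ctrl.camera_model('top'),ctrl.camera_model('scene')
d=np.load('stage.npz'); c,n=np.cos(d['th']),np.sin(d['th'])
S=lambda q:(np.array([[c,n],[-n,c]])@(q[:2]-d['o'])).round(1)
old={'top':cv2.imread('pics/top0.png')[:,:,::-1].copy(),'scene':cv2.imread('pics/scene0.png')[:,:,::-1].copy()}
for nm,m,im in(('top',mt,a),('scene',ms,b)):
  for w,I in(('old',old[nm]),('new',im)):
    for s,ce,k in blobs(I,(105,150,60),(125,255,255),20):
        if 180<ce[0]<350: print(nm,w,s,S(onz(m,ce,85)))
    for s,ce,k in blobs(I,(4,180,120),(14,255,255)): print(nm,w,'or',s,S(onz(m,ce,91)))
A=cv2.resize(a[90:260,200:370],(400,400)); B=cv2.resize(b[130:300,150:320],(400,400))
cv2.imwrite('pics/end.png',np.hstack([A,B])[:,:,::-1])
E
```

```text
time_s: 13.62
tcp_pos: [493.1, -99.4, 72.0]
eef_rot: [-0.252, -3.121, -0.003]
force: [-26.4, -1.4, 15.5]
width: 0.1
grasp_force: 13.1
time_s: 15.12
tcp_pos: [406.4, -287.9, 212.2]
eef_rot: [0.254, 3.131, 0.0]
force: [0.1, -0.4, -0.0]
width: 0.1
grasp_force: 0.0
top old [301 228  30   9 129] [-121.5  -42.6]
top old or [241 165   6   8  38] [ -8.8 146.2]
top old or [250 178   5   4  15] [-30.2 121.3]
top new [303 212  31   9 145] [-85.3 -41.9]
scene old [188 163  26   6  61] [-117.8  -42.6]
scene old or [265 208   7   5  28] [ -5.3 147.6]
scene new [182 173  28   6  71] [-80.9 -43.6]
```

View pics/end.png

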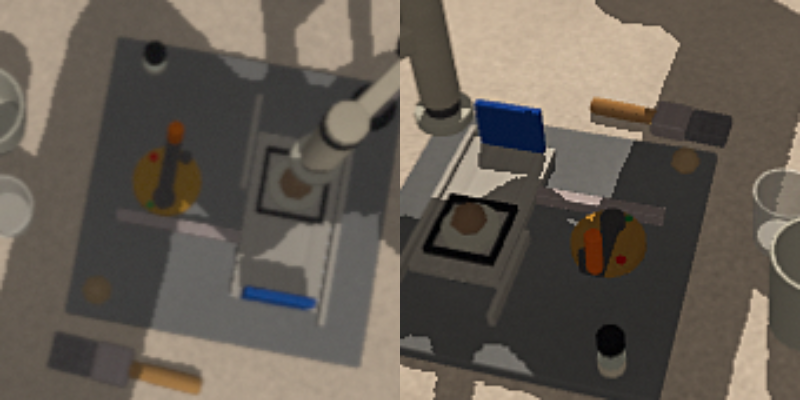

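The plate moved about 36.5 mm by both cameras (now at (278,297) in the left half), with a hard stop at the predicted home position. The lever is still at its stop, the specimen is in its nest, the bystanders are in place and the arm is clear.

```bash
python3 -c "
from workcell import ctrl
print(ctrl.sign_off())"
```

```text
the job is handed in; nothing more can be done
None
```

I turned the cam to its stop, pushed the slide fully home with the specimen still in its nest, drew the arm back clear, and handed the job in after about 15 s of robot time; the sign-off returned no verdict.

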